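# Seat a porous stone and counter-hold the pinch bolt

### The job

Set the round porous stone gently into the round seat of the split clamp so that it lies flat on the bottom (it is brittle: do not drop it), and let go of it. Then reach down into the narrow gap behind the channel's front flange, take the hidden bolt head firmly between the fingers on two opposite flats and hold it from turning, so that I can tighten the nut from the other side: finish still gripping the head, standing still, without having spun the bolt round. Leave the square stone, the tin, the blue cap and the spanner where they are.

Things in the scene. Friction and masses are not known exactly. Their poses are not given: they have to be found in the camera images.
- stone: round porous stone: sand-coloured disc 50 mm across, 14 mm thick, 60 g, lying flat on the bench. Origin at the centre of its underside, z up.
- clamp: split clamp, fixed to the bench. Origin at bench level under the centre of its round seat, z up, x along the pinch bolt from the hidden head to the nut (ahead of the robot, give or take 20 degrees). In its axes, in mm: aluminium block x -42 to 42, y -42 to 76, top z 60; slit on the +y side of the seat; grey base plate 8 thick, x -118 to 52, y -62 to 98.
- seat (a point): centre of the bottom of the round seat: a recess 53 mm across with a small chamfer, 6 mm deep, at z 54 mm in the clamp's axes; a seated stone stands 8 mm proud of the block.
- gap (a point): middle of the floor of the blue steel channel behind the block, open side up: at x -75, y 20, z 16 mm in the clamp's axes. Front flange x -50 to -42, rear flange x -108 to -100, both y -50 to 90, tops at z 60 (level with the block). The gap between them is 50 mm wide, open above and at both ends. At y -25 in it are two small fixed screws, 10 across, 3 high.
- pinch_bolt: level M16 bolt along the clamp's x; its hidden head lies in the channel's gap: hexagon of bright metal, 24 mm across flats, 27.7 across corners, 10 thick. Origin at the head's centre: x -63, y 54, z 40 mm in the clamp's axes, 20 mm below the flange tops; 8 mm of shank show between it and the front flange. x points to the nut; two flats face this body's +y and -y.
- nut (a point): centre of the loose brass-coloured nut, 24 mm across flats, at x 52, y 54, z 40 mm in the clamp's axes; thread end up to x 70. Nut and bolt turn together, easily (0.02 N m), but do not slide. At the start the bolt's y axis is within 0.2 rad of level, so that these two flats stand nearly upright.
- square_stone: square porous stone, 60 x 60 x 10 mm, sand-coloured, lying flat; origin at the centre of its underside. Bystander.
- tin: metal soil tin with lid, 60 mm across, 43 mm high, standing; origin at the centre of its underside. Bystander.
- cap: blue screw cap, 38 mm across, 16 mm high, lying flat; origin at the centre of its underside. Bystander.
- spanner: flat steel spanner 220 mm long, 38 mm wide at its jaw, 8 mm thick, lying on the bench beyond the clamp; origin at the middle of its underside, x along its length. Bystander.
Mind the look-alikes: they are no part of the job. Leave any orange or red look-alike of the stone alone.

How it is judged:
On the way:
1. the round stone lies flat on the bottom of the seat, let go (horizontal distance between stone and seat below 0.003 m and z of stone in the frame of seat between -0.003 and 0.002 m and angle between stone's own z axis and vertical below 0.08 rad and contact force between the fingers and stone below 0.05 N), for 0.3 s.
At the end, for the whole second after the job is handed in: The stone lies flat at the bottom of its seat (within 3 mm of its centre, 2 mm in height, 0.08 rad of level), untouched; the fingers grip the bolt head with over 20 N in all, the grasp point within 20 mm of the head and 9 mm of the line of the bolt, and the bolt does not turn (under 0.05 rad/s) (all of step 1 and contact force between the fingers and pinch_bolt above 20 N and distance between the grasp point and pinch_bolt below 0.02 m and y of the grasp point in the frame of clamp between 0.045 and 0.063 m and angular speed of pinch_bolt below 0.05 rad/s); the arm keeps its last pose, push and grip.
It fails at once if the stone is dropped (falls free faster than 0.5 m/s, about 13 mm) (contact force between the fingers and stone below 0.01 N and linear speed of stone above 0.5 m/s).
It fails at once if the bolt is spun round (beyond 0.5 rad either way from two upright flats) (angle between pinch_bolt's own y axis and vertical below 1.07 rad or angle between pinch_bolt's own y axis and vertical above 2.07 rad).
It fails at once if the square stone, tin, cap or spanner is moved more than 15 mm (distance of any of square_stone, tin, cap, spanner from where it was at the start of the episode above 0.015 m).
It also fails if it takes over 42 s, if anything falls off the work surface, if the arm or the gripper's body presses on something with over 40 N, if the wrist force passes 120 N, or if a joint passes its speed limit or range.

### The arm

A 7-joint arm with a two-finger parallel gripper is mounted at the origin on the work surface. World frame = base frame: x ahead of the robot, y to its left, z up, the work surface at z = 0. Lengths are in m, angles in rad, forces in N, time in s.
With the tool pointing down it reaches from about 0.4 to 0.9 m from the base axis. Payload 5.6 kg.
Tool frame: the origin (TCP) lies midway between the tips of the shut fingers; the grasp point (between the pads) lies 19 mm behind it; y points along the fingers, z is the direction in which the jaws open and shut, and the axes are right-handed (so a half turn about y gives the same grasp; the last joint's range is limited). The gripper opens to 92 mm and grips with 3 to 60 N. Pads are 20 mm wide; open, the fingers measure 128 mm over their backs; the gripper's body (75 mm by 189 mm) begins 69 mm behind the grasp point.
Start: joints at [-1.263, 0.468, -0.012, 1.603, 0.006, 1.071, -0.056], TCP at [0.223, 0.61, 0.19] pointing down, gripper open.
Joint ranges: [-2.53, 2.53], [-0.31, 2.02], [-1.57, 1.55], [0.28, 2.44], [-1.29, 4.43], [0.15, 1.84], [-2.92, 2.92]. Speed limits (rad/s): [2.57, 2.57, 3.14, 3.14, 3.14, 3.14, 3.14].

### API

Orientations are given as a 3x3 rotation matrix whose columns are the frame's x, y, z axes.
In Python, from station import env, effector, solver, viewer, workorder, search_frame, tip_of gives the robot as it stands. Calls block until the motion is done:
- env.reach(position, orientation): joint-space move of the TCP to a pose.
- env.movel(position, frame=None, rate=0.15): straight line of the TCP; frame=None keeps the orientation; rate is the mean speed in m/s.
- env.goto_joints(angles): joint-space move.
- effector.release() and effector.grasp(squeeze=None): open the fingers fully, or close them until they stop; squeeze is the grip in N (None keeps the last).
- env.pause(seconds).
- solver.inverse_kinematics(position, orientation): joint angles nearest the present ones, or None.
- env.sense(): the state.
- viewer.read_camera(name): name is "scene" or "top"; returns (picture, depth): 400x640x3 uint8, red, green, blue; 400x640 float32, m along the optical axis (not along the pixel's ray), 0 where there is no reading.
- viewer.camera_info(name): a dict with "intrinsics" (3x3 intrinsics, pixels), "eye" and "rotation" of the camera in the world. Camera axes: x right, y up, looking along -z (the intrinsics and any distortion apply to the point x, -y, -z); pixel columns grow to the right and rows downward; lengths in m; the calibration is good to about 2 mm. A picture is of the moment at which its call begins. camera_info takes no time and is no camera call.
A pose or a line that the arm cannot do raises env.PlanningError and nothing moves.
- workorder.finish_job(): hands the job in, once; it reports no verdict.
Trained networks look in the newest picture that a camera, given by its name, has taken for a name from the list of things; names that differ only in an ending like _2 or _b are one class to them, and where a whole thing is asked for, a point or a joint stands for the part that bears it (a point fixed in the world has none). Each returns a list of dicts, best first, with "score" (0 to 1); they miss things now and then, are a little off and sometimes report something else, mostly with a low value. They report only what shows in the picture. A call takes as long as a camera call. They do not tell look-alikes from the thing itself.
- search_frame(camera, name): "at" ([x, y, z] in m, in world coordinates, good to about 4 mm: the middle of the surface that is visible of it).
- tip_of(camera, name): "at" ([x, y, z] in m, in world coordinates, good to about 4 mm: a listed point, or the origin of a listed thing).
The state is a dict: "t": time; "joint_positions": joint angles; "joint_velocities": joint speeds; "tau": joint torques, N m; "ee_pos": TCP position; "tcp_rot": TCP orientation; "wrist_force": force on the tool from outside, world axes, zero at the start; "moment": the same for the moment, N m; "gripper_width": finger opening in m.
Only numpy, scipy, OpenCV 4.12 (cv2) and the standard library are available. Lean on these libraries where they do the work, as an engineer would, in place of code of your own. Each camera call takes 0.05 s, during which the arm holds its last target.

## Working session

There is one attempt and no reset: what is moved stays moved. The work goes in short steps, each a Python script; the robot and the scene stay as the last script left them, time stands still between calls to the robot, and variables do not carry over. Pictures are saved under pics/ and viewed, and the job is handed in when it is done.

```bash
ls; mkdir -p pics; cat > a.py <<'E'
from station import env, effector, solver, viewer, workorder, search_frame, tip_of
import numpy as np, cv2
s=env.sense(); print(s['t'],s['ee_pos'],np.round(s['tcp_rot'],3),s['gripper_width'])
for c in ("top","scene"):
    p,d=viewer.read_camera(c); cv2.imwrite(f"pics/{c}0.png",p[:,:,::-1]); np.save(c+"_d0.npy",d); np.save(c+"_p0.npy",p)
    i=viewer.camera_info(c); print(c,i)
    for n in ("stone","clamp"):
        print(n,[(np.round(r['at'],4),round(r['score'],2)) for r in search_frame(c,n)[:4]])
    for n in ("seat","pinch_bolt","nut","gap","stone","clamp"):
        print(n,[(np.round(r['at'],4),round(r['score'],2)) for r in tip_of(c,n)[:3]])
print(env.sense()['t'])
E
python3 a.py
```

```text
pics
0.0 [0.22325523 0.60978457 0.18923971] [[ 0.939 -0.     0.344]
 [-0.344 -0.002  0.939]
 [ 0.    -1.    -0.002]] 0.09201407458024466
top {'intrinsics': array([[383.49317249,   0.        , 321.30146105],
       [  0.        , 383.49317249, 199.5025388 ],
       [  0.        ,   0.        ,   1.        ]]), 'eye': array([0.46881192, 0.08713585, 1.06131362]), 'rotation': array([[-1.26780010e-02,  9.94249543e-01, -1.06334918e-01],
       [-9.99919431e-01, -1.25388438e-02,  1.97714755e-03],
       [ 6.32461122e-04,  1.06351417e-01,  9.94328405e-01]])}
stone [(array([0.5083, 0.2925, 0.0114]), 0.75), (array([0.4126, 0.3257, 0.0107]), 0.72), (array([0.6082, 0.3228, 0.018 ]), 0.71), (array([0.5329, 0.391 , 0.0154]), 0.52)]
clamp [(array([ 0.5152, -0.1204,  0.0535]), 0.73)]
seat [(array([ 0.5532, -0.143 ,  0.0586]), 0.87)]
pinch_bolt [(array([ 0.4874, -0.0918,  0.0369]), 0.68)]
nut [(array([ 0.7747, -0.1541,  0.0034]), 0.66), (array([ 0.6039, -0.0909,  0.0397]), 0.57)]
gap [(array([ 0.4892, -0.0875,  0.0392]), 0.67), (array([ 0.4824, -0.1296,  0.016 ]), 0.66), (array([0.4816, 0.1556, 0.001
[... 565 characters left out ...]
719239 , -0.17213815],
       [ 0.01116539,  0.67534442,  0.73741796]])}
stone [(array([0.5132, 0.2948, 0.0166]), 0.89), (array([0.6111, 0.3186, 0.0142]), 0.85), (array([0.539 , 0.3844, 0.0139]), 0.85), (array([0.4145, 0.3344, 0.0161]), 0.81)]
clamp [(array([ 0.546 , -0.127 ,  0.0525]), 0.56)]
seat [(array([ 0.5549, -0.146 ,  0.0519]), 0.89)]
pinch_bolt [(array([ 0.4915, -0.0931,  0.0433]), 0.75)]
nut [(array([ 0.6025, -0.0886,  0.0425]), 0.61)]
gap [(array([ 0.475 , -0.1271,  0.0139]), 0.9)]
stone [(array([5.341e-01, 3.902e-01, 2.000e-04]), 0.64), (array([6.057e-01, 3.225e-01, 5.000e-04]), 0.63), (array([0.4092, 0.3339, 0.0005]), 0.58)]
clamp [(array([ 0.5516, -0.1413,  0.0009]), 0.82)]
0.9
```

View pics/top0.png

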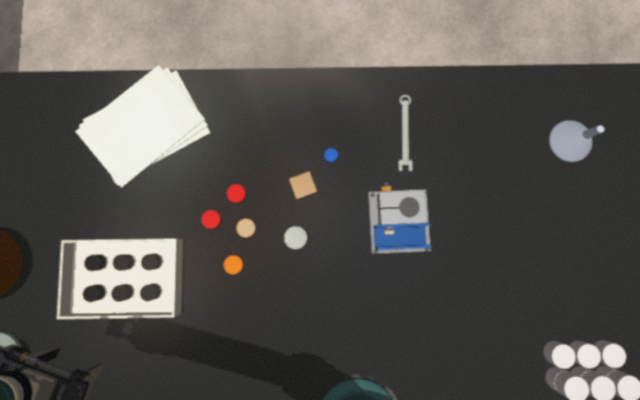

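View pics/scene0.png

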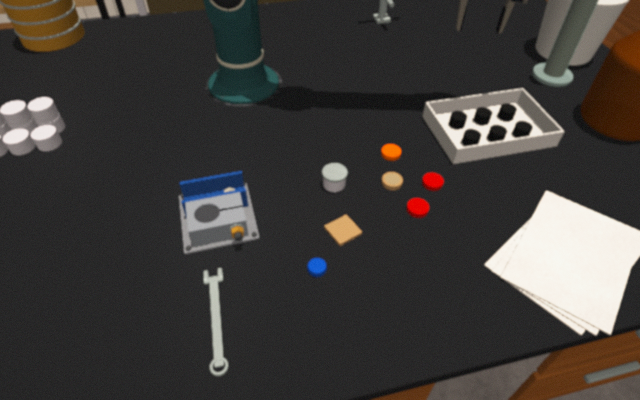

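```bash
cat > b.py <<'E'
import cv2,numpy as np
a=cv2.imread('pics/top0.png');b=cv2.imread('pics/scene0.png')
x=cv2.resize(a[180:262,360:440],None,fx=7,fy=7,interpolation=cv2.INTER_CUBIC);cv2.imwrite('pics/tc.png',x)
x=cv2.resize(b[165:255,170:265],None,fx=6,fy=6,interpolation=cv2.INTER_CUBIC);cv2.imwrite('pics/sc.png',x)
E
python3 b.py
```

```text
(no output)
```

View pics/tc.png

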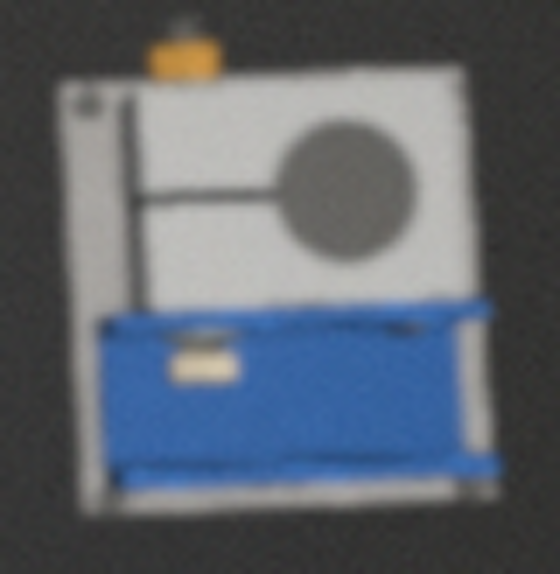

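View pics/sc.png

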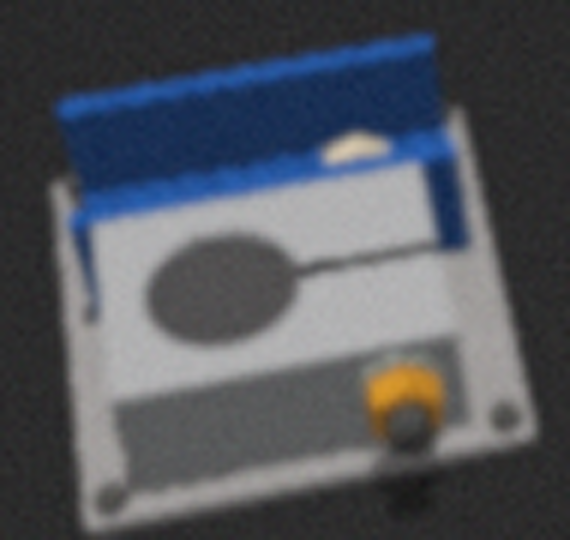

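```bash
cat > h.py <<'E'
import numpy as np, cv2
from scipy.optimize import least_squares
def proj(i,P):
    P=np.atleast_2d(P); q=(P-i['eye'])@i['rotation']; q=q*[1,-1,-1]
    uv=q@i['intrinsics'].T; return uv[:,:2]/uv[:,2:]
def hullmodel(i,c,r,z0,z1):
    a=np.linspace(0,2*np.pi,73)[:-1]
    P=np.vstack([np.c_[c[0]+r*np.cos(a),c[1]+r*np.sin(a),0*a+z] for z in (z0,z1)])
    h=cv2.convexHull(proj(i,P).astype(np.float32)*16)
    m=cv2.moments(h); return np.array([m['m10'],m['m01']])/m['m00']/16, m['m00']/256
def fitdisc(i,uv,r,z0,z1,g):
    return least_squares(lambda c:hullmodel(i,c,r,z0,z1)[0]-uv,g,diff_step=1e-3).x
def maskcentroid(w):   # weight image, offset handled outside
    v,u=np.mgrid[:w.shape[0],:w.shape[1]]; return np.array([(u*w).sum(),(v*w).sum()])/w.sum()
def softcent(img,uv,rad,bgr_t,bgr_b):
    """soft alpha from projection on target-background colour axis"""
    u0,v0=np.round(uv).astype(int)-rad
    c=img[v0:v0+2*rad+1,u0:u0+2*rad+1].astype(float)
    d=np.array(bgr_t,float)-bgr_b; al=np.clip(((c-bgr_b)@d)/(d@d),0,1); al[al<.15]=0
    return maskcentroid(al)+[u0,v0], al.sum()
E
cat > c.py <<'E'
from station import viewer
from h import *
I={c:viewer.camera_info(c) for c in("top","scene")}
for c in I:
    p=np.load(c+"_p0.npy").astype(float); d=np.load(c+"_d0.npy")
    for nm,g,r,z0,z1 in(("stone",[.508,.293],.025,0,.014),("seat",[.553,-.144],.0265,.054,.06)):
        uv=proj(I[c],[*g,z1])[0]; u,v=np.round(uv).astype(int)
        t=np.median(p[v-2:v+3,u-2:u+3].reshape(-1,3),axis=0)
        rad=14
        patch=p[v-rad:v+rad+1,u-rad:u+rad+1].reshape(-1,3)
        if nm=="stone": b=np.percentile(patch,20,axis=0)
        else: b=np.percentile(patch,80,axis=0); rad=13
        # connected component restricted
        u0,v0=u-rad,v-rad
        pp=p[v0:v0+2*rad+1,u0:u0+2*rad+1]; dd=t-b
        al=np.clip(((pp-b)@dd)/(dd@dd),0,1)
        n,lab=cv2.connectedComponents((cv2.morphologyEx((al>.5).astype(np.uint8),cv2.MORPH_OPEN,np.ones((5,5),np.uint8))))
        m=cv2.dilate((lab==lab[rad,rad]).astype(np.uint8),np.ones((3,3)))
        al=al*m
        cc=maskcentroid(al)+[u0,v0]
        print(c,nm,t,b,'cent',cc,'area',al.sum(),'model',hullmodel(I[c],g,r,z0,z1)[1])
        for zz in ((z0,z1),(z1,z1),(z0,z0)): print('   ',zz,np.round(fitdisc(I[c],cc,r,*zz,g),4))
T=[((52,98,8),(60,82)),((-118,98,8),(84,516)),((-118,-62,8),(497,497)),((42,-42,60),(465,66)),((-42,-50,60),(491,300)),((-108,-50,60),(500,476)),((0,0,57),(346,190))]
S=[((52,98,8),(537,438)),((52,-62,8),(88,530)),((-118,98,8),(458,105)),((-108,-50,60),(58,100)),((-108,90,60),(432,35)),((42,-42,60),(112,403)),((42,76,60),(460,335)),((0,0,57),(222,288))]
res={}
def pts(L,f,o): return np.array([a for a,_ in L])/1e3,(np.array([b for _,b in L])+.5)/f-.5+np.array(o)
D={"top":pts(T,7,(360,180)),"scene":pts(S,6,(170,165))}
for c,(X,U) in D.items():
    def W(q): 
        cs,sn=np.cos(q[2]),np.sin(q[2]); return np.c_[q[0]+cs*X[:,0]-sn*X[:,1],q[1]+sn*X[:,0]+cs*X[:,1],X[:,2]]
    f=lambda q:(proj(I[c],W(q))-U).ravel()
    r=least_squares(f,[.553,-.144,0],loss='soft_l1',f_scale=.5); print(c,'clamp',np.round(r.x,4)); print(np.round(r.fun.reshape(-1,2),1).tolist())
E
python3 c.py
```

```text
top stone [214. 186. 145.] [60. 54. 51.] cent [245.32867111 227.52318623] area 271.77185048823435 model 279.7788997514872
    (0, 0.014) [0.5069 0.2942]
    (0.014, 0.014) [0.5067 0.293 ]
    (0, 0) [0.5072 0.2958]
top seat [101.  99.  96.] [187. 187. 184.] cent [408.85794369 206.78579473] area 317.403950358329 model 329.033635890577
    (0.054, 0.06) [ 0.5541 -0.1447]
    (0.06, 0.06) [ 0.5539 -0.1441]
    (0.054, 0.054) [ 0.5544 -0.1455]
scene stone [205. 176. 127.] [40. 40. 39.] cent [392.00836455 179.05346388] area 256.85874871411204 model 324.1037909889128
    (0, 0.014) [0.5033 0.295 ]
    (0.014, 0.014) [0.5095 0.2917]
    (0, 0) [0.4968 0.2983]
scene seat [81. 80. 81.] [176. 176. 177.] cent [206.65721028 212.81388018] area 368.90377681465566 model 428.81614623463247
    (0.054, 0.06) [ 0.552  -0.1444]
    (0.06, 0.06) [ 0.5547 -0.1441]
    (0.054, 0.054) [ 0.5493 -0.1447]
top clamp [ 0.5538 -0.1453  0.0272]
[[0.4, -0.1], [0.2, -0.2], [-0.1, 0.1], [-1.8, 1.3], [-0.2, -0.4], [0.3, -0.1], [0.1, 0.2]]
scene clamp [ 0.5543 -0.1438  0.026 ]
[[0.5, -0.6], [-0.5, -0.0], [0.8, 0.2], [-0.1, 0.1], [-0.1, -0.3], [-0.3, 0.1], [-0.3, -0.3], [0.5, 0.8]]
```

```bash
cat >> h.py <<'E'
def R(th,s=1):
    """tool down, jaw axis at angle th from world x"""
    y=np.array([0,0,-1.]); z=np.array([np.cos(th),np.sin(th),0]); return np.c_[np.cross(y,z),y,z]
YAW=.0265; C=np.array([.5541,-.1445])
def cl(x,y,z): 
    c,s=np.cos(YAW),np.sin(YAW); return np.array([C[0]+c*x-s*y,C[1]+s*x+c*y,z])
E
cat > d.py <<'E'
from station import *
from station import env,solver
from h import *
S=[.507,.293]
q0=env.sense()['joint_positions']
for th in (YAW,YAW+np.pi/2,YAW+np.pi,YAW-np.pi/2):
    for nm,p in(("stone",[*S,.008]),("stoneup",[*S,.1]),("seat",cl(0,0,.062)),("bolt",cl(-.066,.054,.023)),("boltup",cl(-.066,.054,.12))):
        q=solver.inverse_kinematics(p,R(th)); print(round(th,2),nm,None if q is None else np.round(q,2))
E
python3 d.py
```

```text
0.03 stone [-0.8   0.61  0.28  1.89 -0.26  0.67 -0.33]
0.03 stoneup [-0.84  0.48  0.34  1.86 -0.21  0.84 -0.38]
0.03 seat [-0.35  0.6   0.73  1.93 -0.54  0.82  0.69]
0.03 bolt [-0.33  0.52  0.56  2.12 -0.46  0.63  0.58]
0.03 boltup [-0.49  0.36  0.74  2.07 -0.33  0.83  0.47]
1.6 stone [-0.59  0.6   0.01  1.88 -0.01  0.66  1.03]
1.6 stoneup [-0.61  0.47  0.04  1.84 -0.02  0.84  1.04]
1.6 seat [-0.13  0.53  0.43  1.91 -0.3   0.76  2.06]
1.6 bolt [-0.15  0.48  0.33  2.11 -0.27  0.59  1.96]
1.6 boltup [-0.35  0.33  0.56  2.07 -0.24  0.81  1.95]
3.17 stone [-0.35  0.63 -0.3   1.86  0.27  0.69  2.36]
3.17 stoneup [-0.36  0.49 -0.28  1.82  0.17  0.85  2.44]
3.17 seat [-0.67  0.99  1.34  1.94 -1.07  1.18 -2.01]
3.17 bolt [-0.81  0.99  1.34  2.14 -1.16  1.09 -1.95]
3.17 boltup [-0.87  0.69  1.36  2.09 -0.8   1.05 -2.21]
-1.54 stone [-0.99  0.66  0.54  1.91 -0.5   0.71 -1.7 ]
-1.54 stoneup [-1.05  0.52  0.62  1.87 -0.39  0.87 -1.78]
-1.54 seat [-0.44  0.64  0.85  1.93 -0.64  0.86 -0.79]
-1.54 bolt [-0.53  0.6   0.83  2.13 -0.7   0.7  -0.78]
-1.54 boltup [-0.71  0.46  1.05  2.08 -0.52  0.88 -0.91]
```

```bash
cat > e.py <<'E'
from station import env,effector
from h import *
S=np.array([.507,.293])
def st(m):
    s=env.sense(); print(m,round(s['t'],2),np.round(s['ee_pos'],4),np.round(s['wrist_force'],2),round(s['gripper_width'],4)); return s
env.reach([*S,.09],R(YAW)); st('above')
env.movel([*S,.0085],R(YAW),rate=.12); st('down')
effector.grasp(squeeze=6); st('g1')
effector.release(); st('rel')
env.movel([*S,.03],R(YAW+np.pi/4),rate=.05); st('rot1')
env.movel([*S,.0085],R(YAW+np.pi/2),rate=.05); s=st('rot2')
print(np.round(s['tcp_rot'],3))
effector.grasp(squeeze=12); st('g2')
E
python3 e.py
```

```text
above 2.51 [0.5062 0.2951 0.0902] [-0.03 -0.07 -0.35] 0.0923
down 3.34 [0.5075 0.2933 0.009 ] [0.79 0.21 1.22] 0.0916
g1 4.68 [0.507  0.293  0.0085] [ 1.45 -0.1   0.04] 0.0005
rel 6.06 [0.507  0.293  0.0085] [-0.76 -0.44  0.37] 0.0918
rot1 6.99 [0.507  0.2928 0.0299] [ 1.04  0.31 -0.76] 0.0922
rot2 7.92 [0.507  0.293  0.0085] [ 0.13  0.03 -0.04] 0.0919
[[ 1.    -0.    -0.025]
 [ 0.025 -0.     1.   ]
 [-0.    -1.    -0.   ]]
g2 9.27 [0.507  0.293  0.0085] [-1.06 -0.64 -1.07] 0.0009
```

```bash
cat > f.py <<'E'
from station import env,viewer
import cv2,sys,numpy as np
n=sys.argv[1]
out=[]
for c in("top","scene"):
    p,d=viewer.read_camera(c); np.save(f"{c}_p{n}.npy",p); np.save(f"{c}_d{n}.npy",d)
    x,y,w,h=[int(v) for v in sys.argv[2 if c=="top" else 3].split(',')]
    o=cv2.resize(p[y:y+h,x:x+w,::-1],(400,int(400*h/w)),interpolation=cv2.INTER_CUBIC); out.append(o)
H=max(o.shape[0] for o in out)
out=[cv2.copyMakeBorder(o,0,H-o.shape[0],0,0,cv2.BORDER_CONSTANT) for o in out]
cv2.imwrite(f"pics/v{n}.png",np.hstack(out)); print(env.sense()['t'])
E
python3 f.py 1 190,160,120,120 330,110,140,140
```

```text
9.3667
```

View pics/v1.png

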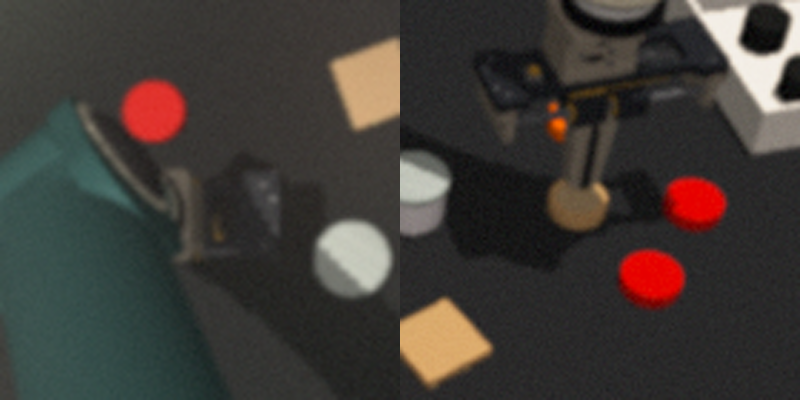

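```bash
cat > g.py <<'E'
from station import viewer,env
from h import *
I={c:viewer.camera_info(c) for c in("top","scene")}
i=I['scene'];d=np.load('scene_d1.npy');p=np.load('scene_p1.npy');d0=np.load('scene_d0.npy')
print(proj(i,[[.507,.293,.0085],[.507,.293,.014],[.507,.293,.0275],[.507,.318,.014]]))
def back(i,u,v,z):
    K=i['intrinsics']; q=np.array([(u-K[0,2])/K[0,0]*z,-(v-K[1,2])/K[1,1]*z,-z]); return i['eye']+i['rotation']@q
for v in range(160,196,2):
    print(v,[ (np.round(back(i,u,v,d[v,u])*1000).astype(int).tolist()) for u in (386,390,394,398,402)])
o=cv2.resize(p[145:200,360:430,::-1],None,fx=10,fy=10,interpolation=cv2.INTER_CUBIC);cv2.imwrite('pics/z1.png',o)
s=env.sense();print(s['joint_positions'],s['ee_pos'],s['wrist_force'])
E
python3 g.py
```

```text
[[391.83084889 179.73357285]
 [392.12271918 178.12984664]
 [392.84843289 174.14230102]
 [401.85615183 176.42781886]]
160 [[427, 308, -2], [513, 276, 83], [517, 285, 84], [515, 295, 81], [516, 305, 79]]
162 [[433, 306, -3], [515, 276, 78], [517, 285, 78], [515, 296, 74], [513, 308, 69]]
164 [[440, 304, -3], [515, 277, 72], [516, 286, 71], [515, 297, 67], [516, 307, 66]]
166 [[447, 301, -3], [515, 278, 65], [515, 288, 63], [516, 298, 61], [458, 340, -1]]
168 [[452, 299, -5], [515, 279, 59], [515, 289, 57], [516, 299, 55], [465, 337, -2]]
170 [[462, 296, -2], [516, 279, 52], [517, 289, 52], [515, 300, 47], [473, 333, 0]]
172 [[469, 293, -1], [517, 280, 47], [515, 291, 43], [515, 301, 40], [476, 333, -4]]
174 [[486, 285, 10], [514, 282, 37], [517, 291, 38], [514, 302, 33], [483, 330, -4]]
176 [[498, 281, 15], [498, 291, 13], [501, 300, 14], [503, 310, 13], [492, 327, -1]]
178 [[498, 281, 9], [505, 288, 13], [507, 298, 13], [510, 307, 14], [509, 318, 10]]
180 [[511, 276, 15], [512, 286, 14], [513, 296, 13], [512, 307, 9], [517, 315, 12]]
182 [[517, 273, 16], [517, 284, 12], [521, 292, 15], [522, 303, 13], [520, 314, 9]]
184 [[518, 274, 9], [523, 282, 12], [526, 291, 13], [528, 300, 13], [516, 318, -4]]
186 [[521, 273, 6], [526, 281, 8], [529, 290, 9], [532, 299, 10], [523, 315, -2]]
188 [[522, 274, 0], [528, 281, 4], [530, 291, 3], [530, 301, 1], [531, 312, -1]]
190 [[528, 272, -1], [527, 283, -4], [530, 292, -4], [535, 300, -1], [537, 309, -1]]
192 [[534, 270, -1], [537, 278, 0], [538, 289, -2], [540, 298, -2], [540, 308, -4]]
194 [[538, 269, -4], [542, 277, -1], [545, 286, -1], [546, 296, -2], [550, 304, 0]]
[-0.50110344  0.60545566 -0.10401433  1.87333412  0.09562233  0.66755334
  0.93535009] [0.50701864 0.29298897 0.00849505] [-0.12247605  0.51231145  0.54459179]
```

View pics/z1.png

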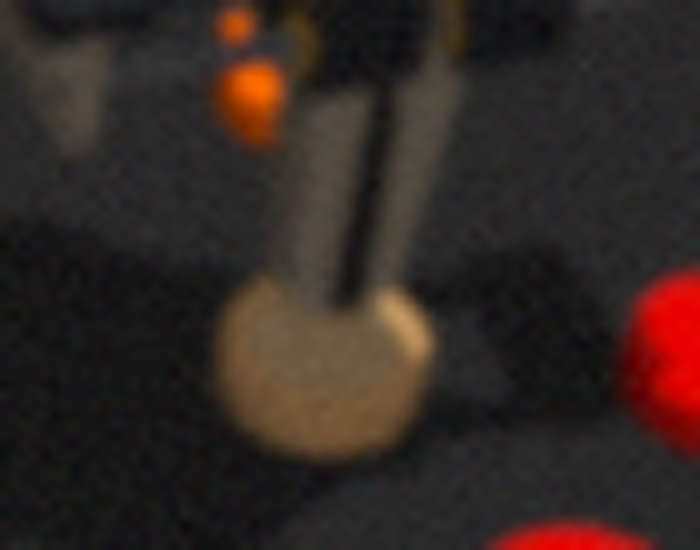

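```bash
python3 - <<'E'
from station import effector,env
effector.release(); s=env.sense(); print(s['t'],s['ee_pos'],s['gripper_width'])
E
python3 f.py 2 190,160,120,120 350,130,90,90
cat > g2.py <<'E'
from station import viewer
from h import *
i=viewer.camera_info('scene');d=np.load('scene_d2.npy')
K=i['intrinsics'];v,u=np.mgrid[:400,:640]
q=np.stack([(u-K[0,2])/K[0,0]*d,-(v-K[1,2])/K[1,1]*d,-d],-1)@i['rotation'].T+i['eye']
m=(q[...,0]>.46)&(q[...,0]<.56)&(q[...,1]>.2)&(q[...,1]<.39)&(q[...,2]>.004)&(d>0)
P=q[m]*1000
for lo in range(0,110,6):
    s=P[(P[:,2]>=lo)&(P[:,2]<lo+6)]
    if len(s): h=np.histogram(s[:,1],np.arange(210,386,8)); print(lo,h[0].tolist(),np.round(np.percentile(s[:,0],[5,50,95])))
E
python3 g2.py
```

```text
10.7417 [0.50702131 0.2930206  0.00852493] 0.09181428735282154
10.8417
0 [0, 0, 0, 0, 0, 0, 0, 4, 2, 0, 3, 2, 1, 0, 0, 0, 0, 0, 0, 3, 2] [512. 531. 556.]
6 [0, 0, 0, 0, 0, 0, 0, 15, 26, 24, 23, 22, 24, 5, 0, 0, 0, 0, 0, 21, 18] [490. 520. 551.]
12 [0, 0, 0, 0, 0, 0, 0, 10, 19, 31, 28, 21, 19, 4, 0, 0, 0, 0, 0, 12, 23] [489. 518. 550.]
24 [0, 0, 0, 0, 1, 0, 0, 0, 0, 0, 0, 0, 0, 0, 0, 0, 1, 0, 0, 0, 0] [506. 510. 514.]
30 [0, 0, 0, 5, 4, 0, 0, 0, 0, 0, 0, 0, 0, 0, 0, 2, 7, 1, 0, 0, 0] [500. 514. 516.]
36 [0, 0, 5, 5, 4, 0, 0, 0, 0, 0, 0, 0, 0, 0, 0, 1, 15, 3, 0, 0, 0] [498. 513. 516.]
42 [0, 0, 4, 6, 3, 0, 0, 0, 0, 0, 0, 0, 0, 0, 0, 2, 11, 5, 0, 0, 0] [496. 513. 517.]
48 [0, 0, 6, 6, 4, 0, 0, 0, 0, 0, 0, 0, 0, 0, 0, 0, 12, 2, 0, 0, 0] [502. 514. 518.]
54 [0, 0, 6, 6, 2, 0, 0, 0, 0, 0, 0, 0, 0, 0, 0, 3, 9, 8, 0, 0, 0] [500. 514. 517.]
60 [0, 0, 8, 4, 4, 0, 0, 0, 0, 0, 0, 0, 0, 0, 0, 4, 11, 2, 1, 0, 0] [498. 514. 518.]
66 [0, 0, 7, 6, 4, 0, 0, 0, 0, 0, 0, 0, 0, 0, 0, 2, 12, 6, 1, 0, 0] [501. 514. 518.]
72 [0, 0, 9, 9, 1, 0, 0, 0, 0, 0, 0, 0, 0, 0, 0, 2, 13, 4, 0, 0, 0] [499. 514. 518.]
78 [0, 0, 10, 6, 4, 0, 0, 0, 0, 0, 0, 0, 0, 0, 0, 1, 13, 5, 1, 0, 0] [500. 515. 518.]
84 [0, 0, 7, 5, 3, 0, 0, 0, 0, 0, 0, 0, 0, 0, 0, 4, 15, 6, 2, 0, 0] [496. 514. 518.]
90 [0, 0, 7, 7, 6, 0, 0, 0, 0, 0, 0, 0, 0, 0, 0, 1, 21, 6, 1, 0, 0] [496. 514. 519.]
96 [0, 0, 4, 7, 0, 0, 0, 0, 0, 0, 0, 0, 0, 0, 0, 0, 12, 5, 2, 0, 0] [502. 516. 518.]
102 [0, 0, 2, 3, 0, 0, 0, 0, 0, 0, 0, 0, 0, 0, 0, 0, 8, 6, 1, 0, 0] [503. 515. 520.]
108 [0, 0, 0, 0, 0, 0, 0, 0, 0, 0, 0, 0, 0, 0, 0, 0, 7, 2, 0, 0, 0] [493. 515. 516.]
```

View pics/v2.png

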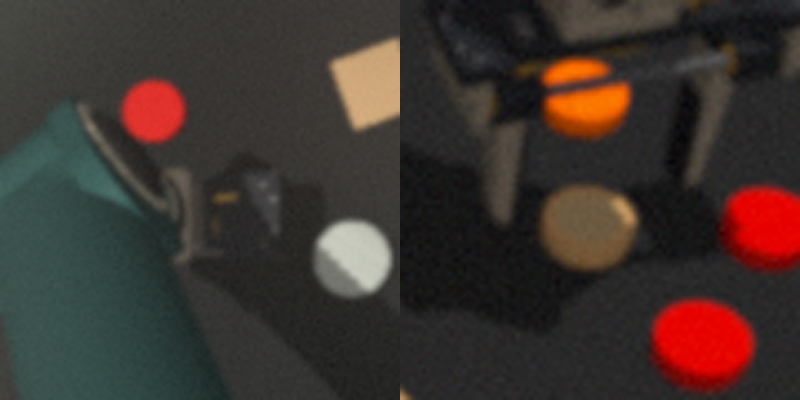

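```bash
cat > i.py <<'E'
from station import env,effector
from h import *
S=np.array([.507,.293]); Rp=R(YAW+np.pi/2)
s=env.sense(); f0=s['wrist_force']
env.movel([*S,-.010],Rp,rate=.06)
for z in (-.010,-.013,-.015,-.017,-.019,-.021):
    if z<-.0101: env.movel([*S,z],Rp,rate=.02)
    f=np.mean([ (env.pause(.02),env.sense()['wrist_force'])[1] for _ in range(5)],axis=0)
    s=env.sense(); print(z,round(s['t'],2),np.round(s['ee_pos'],4),np.round(f,2))
    if f[2]>4: break
E
python3 i.py
```

```text
-0.01 11.38 [ 0.507   0.293  -0.0101] [-0.13 -0.11  0.27]
-0.013 11.77 [ 0.5071  0.293  -0.0129] [-0.11 -0.05  0.1 ]
-0.015 12.1 [ 0.507  0.293 -0.015] [ 0.02 -0.16 -0.1 ]
-0.017 12.43 [ 0.507   0.293  -0.0171] [-0.24 -0.11 -0.01]
-0.019 12.77 [ 0.507  0.293 -0.019] [ 0.23  0.12 -0.01]
-0.021 13.1 [ 0.507   0.293  -0.0211] [ 0.12  0.14 -0.13]
```

```bash
sed -i 's/env.movel(\[\*S,-.010\],Rp,rate=.06)//; s/for z in (.*):/for z in (-.0225,-.024,-.0255,-.027):/' i.py; python3 i.py; python3 f.py 3 190,160,120,120 350,130,90,90
```

```text
-0.0225 13.43 [ 0.507   0.293  -0.0225] [-0.13 -0.19 -0.04]
-0.024 13.77 [ 0.5072  0.2931 -0.0239] [0.29 0.59 1.08]
-0.0255 14.1 [ 0.5072  0.2931 -0.024 ] [-2.94 -1.69 12.95]
14.2
```

View pics/v3.png

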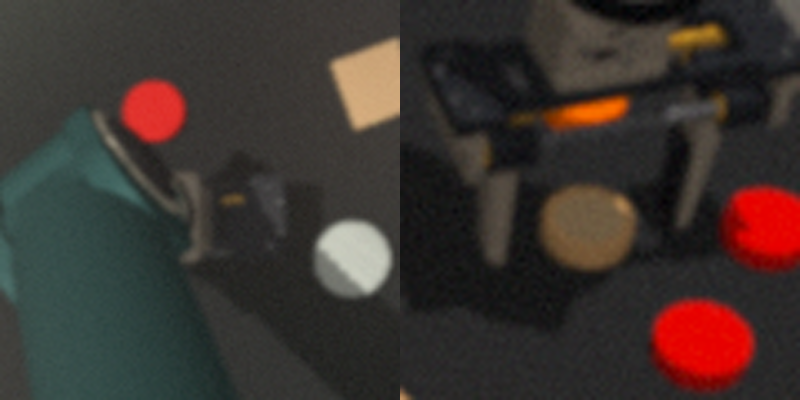

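```bash
cat > j.py <<'E'
from station import env,effector,viewer
from h import *
S=np.array([.507,.293]); Rp=R(YAW+np.pi/2)
env.movel([*S,-.0155],Rp,rate=.05)
effector.grasp(squeeze=10); s=env.sense(); print(s['t'],s['ee_pos'],s['gripper_width'],s['wrist_force'])
E
python3 j.py; python3 f.py 4 190,160,120,120 350,130,90,90
```

```text
15.2667 [ 0.50688613  0.2929682  -0.01558822] 0.04928393027005088 [ 0.73867447 -0.59056757 -0.92671755]
15.3667
```

View pics/v4.png

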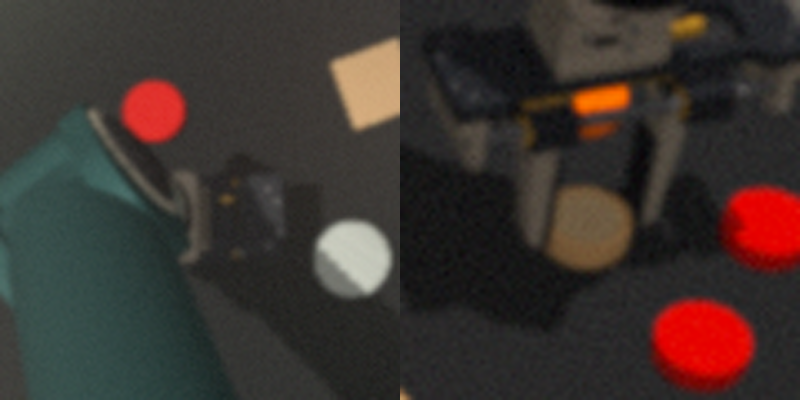

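```bash
cat > k.py <<'E'
from station import env,effector,viewer
from h import *
S=np.array([.507,.293])
effector.release()
env.movel([*S,-.003],R(YAW+np.pi/4),rate=.03)
env.movel([*S,-.0155],R(YAW),rate=.03); print(env.sense()['t'])
effector.grasp(squeeze=12); s=env.sense(); print(s['t'],s['ee_pos'],s['gripper_width'],s['wrist_force'])
E
python3 k.py; python3 f.py 5 190,160,120,120 350,130,90,90
```

```text
18.0
18.7167 [ 0.50703992  0.29297852 -0.01548061] 0.04897307239994197 [ 0.95013233 -0.25204562 -0.76661894]
18.8167
```

View pics/v5.png

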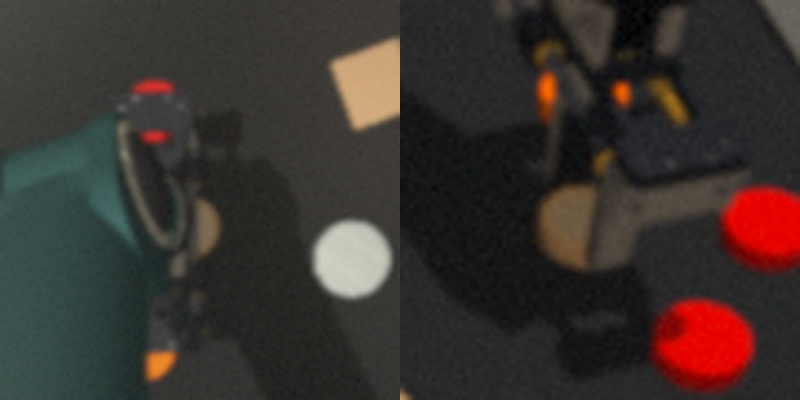

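```bash
cat > l.py <<'E'
from station import env,effector,viewer
from h import *
S=np.array([.507,.293])
env.movel([*S,.09],R(YAW),rate=.15)
print(env.sense()['t'],env.sense()['gripper_width'])
env.reach(cl(0,0,.054),R(YAW)); s=env.sense(); print(s['t'],s['ee_pos'],s['gripper_width'],s['wrist_force'])
E
python3 l.py; python3 f.py 6 350,160,120,120 150,130,130,130
```

```text
19.6667 0.04932997637852158
21.2917 [ 0.55457707 -0.14282305  0.05388153] 0.04868360127205035 [-0.29505621  0.40567353 -0.56175639]
21.3917
```

View pics/v6.png

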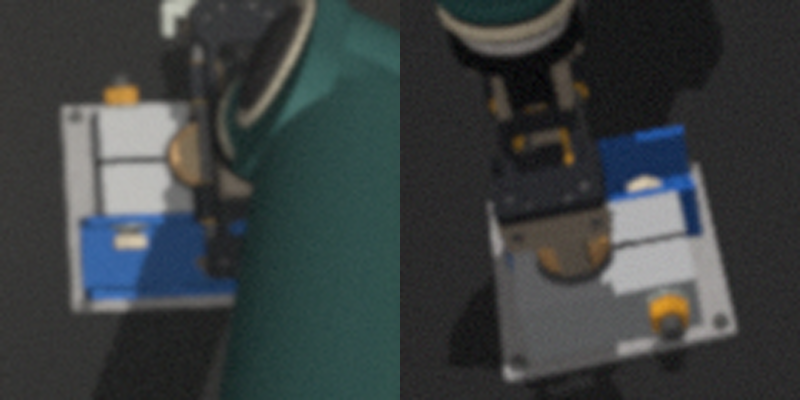

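```bash
cat > m.py <<'E'
from station import env,effector,viewer
from h import *
env.movel(cl(0,0,.046),R(YAW),rate=.04)
for z in (.046,.0437,.0422,.0405,.0395,.0388):
    if z<.046: env.movel(cl(0,0,z),R(YAW),rate=.02)
    f=np.mean([ (env.pause(.02),env.sense()['wrist_force'])[1] for _ in range(4)],axis=0)
    s=env.sense(); print(z,round(s['t'],2),np.round(s['ee_pos']-cl(0,0,z),4),np.round(f,2))
    if f[2]>4: break
E
python3 m.py
```

```text
0.046 21.81 [-0.0001  0.0001 -0.0002] [-0.01 -0.83 -0.57]
0.0437 22.14 [-0. -0.  0.] [-0.3   0.03 -0.76]
0.0422 22.46 [-0. -0.  0.] [ 0.05  0.25 -1.06]
0.0405 22.77 [-0.      0.     -0.0001] [ 0.13 -0.45 -0.61]
0.0395 23.09 [-0. -0. -0.] [ 0.15 -0.06 -0.53]
0.0388 23.41 [-0.  0. -0.] [ 0.1   0.06 -0.43]
```

```bash
sed -i 's/^env.movel.*//; s/in (.046.*):/in (.0383,.0378,.0373):/; s/f\[2\]>4/f[2]>2/' m.py; cat >> m.py <<'E'
print(s['gripper_width'])
E
python3 m.py; python3 f.py 7 350,160,120,120 150,130,130,130
```

```text
0.0383 23.73 [ 0.0001 -0.      0.0002] [-0.99  0.02  2.  ]
0.04926083555738101
23.825
```

View pics/v7.png

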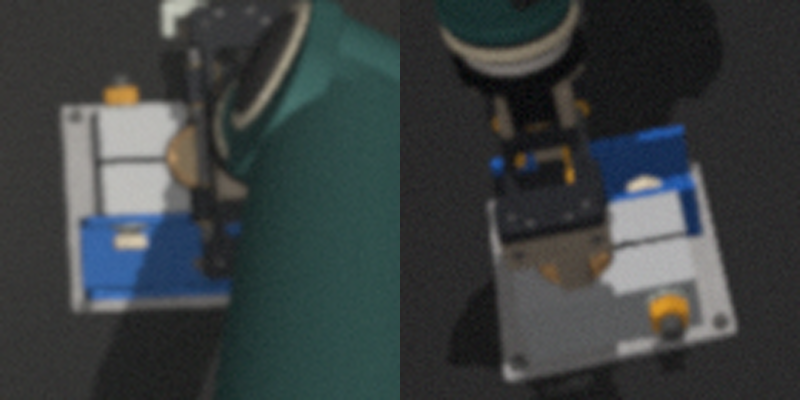

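```bash
cat > n.py <<'E'
from station import env,effector,viewer
from h import *
effector.release(); print(env.sense()['t'],env.sense()['wrist_force'])
env.movel(cl(0,0,.075),R(YAW),rate=.12)
B=cl(-.066,.054,.075)
env.reach(B,R(YAW+np.pi/2)); s=env.sense(); print(s['t'],s['ee_pos']-B,np.round(s['tcp_rot'],3).tolist())
E
python3 n.py; python3 f.py 8 350,160,120,120 150,130,130,130
```

```text
24.5917 [0.65216103 0.35746581 0.14200885]
26.2 [-5.27555231e-05 -2.23529008e-04 -3.55734795e-04] [[1.0, -0.001, -0.025], [0.025, -0.0, 1.0], [-0.001, -1.0, 0.0]]
26.3
```

View pics/v8.png

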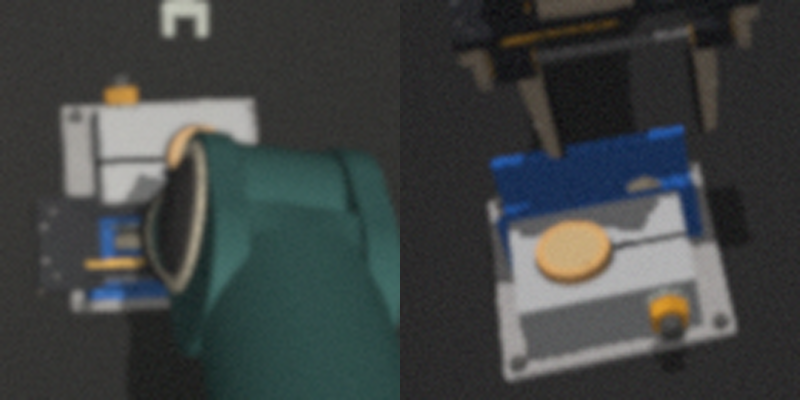

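```bash
cat > o.py <<'E'
from station import viewer
from h import *
i=viewer.camera_info('scene');d=np.load('scene_d8.npy');p=np.load('scene_p8.npy').astype(int)
K=i['intrinsics'];v,u=np.mgrid[:400,:640]
q=np.stack([(u-K[0,2])/K[0,0]*d,-(v-K[1,2])/K[1,1]*d,-d],-1)@i['rotation'].T+i['eye']
m=(p[...,0]-p[...,2]>45)&(p[...,0]>185)&(abs(u-206)<20)&(abs(v-211)<18)
P=q[m]; A=np.c_[P[:,:2]-P[:,:2].mean(0),np.ones(len(P))]; k=np.linalg.lstsq(A,P[:,2],rcond=None)[0]
print(len(P),'tilt',k[:2],'ztop',k[2],'block z',np.median(q[205:215,227:232,2]))
cc=[u[m].mean(),v[m].mean()]; print(cc,fitdisc(i,cc,.025,.068,.068,C),C, cl(-.063,.054,.04))
E
python3 o.py
```

```text
304 tilt [0.99555529 0.09930885] ztop 0.06897637103784925 block z 0.05830967124273584
[np.float64(205.34868421052633), np.float64(210.37171052631578)] [ 0.55454403 -0.14537706] [ 0.5541 -0.1445] [ 0.48969129 -0.09218826  0.04      ]
```

```bash
cat >> o.py <<'E'
for r in range(200,224,2): print(r,[(np.round(q[r,c]*1000).astype(int).tolist()) for c in (194,200,206,212,218)], int(m[r].sum()))
mm=m&(abs(q[...,2]-.068)<.008); P=q[mm]; A=np.c_[P[:,:2]-P[:,:2].mean(0),np.ones(len(P))]; print(mm.sum(),np.linalg.lstsq(A,P[:,2],rcond=None)[0],P.mean(0))
E
python3 o.py
```

```text
304 tilt [0.99555529 0.09930885] ztop 0.06897637103784925 block z 0.05830967124273584
[np.float64(205.34868421052633), np.float64(210.37171052631578)] [ 0.55454403 -0.14537706] [ 0.5541 -0.1445] [ 0.48969129 -0.09218826  0.04      ]
200 [[510, -168, 57], [516, -155, 61], [519, -143, 61], [518, -130, 57], [523, -118, 59]] 0
202 [[515, -169, 57], [518, -156, 56], [531, -142, 67], [534, -130, 67], [529, -118, 59]] 0
204 [[521, -169, 57], [533, -155, 66], [537, -143, 68], [539, -131, 66], [533, -119, 57]] 15
206 [[529, -169, 59], [539, -156, 66], [542, -143, 67], [547, -131, 69], [541, -119, 59]] 20
208 [[534, -169, 58], [547, -156, 69], [548, -144, 67], [1208, -70, 785], [541, -120, 53]] 23
210 [[547, -169, 67], [551, -156, 67], [554, -144, 67], [556, -132, 67], [553, -120, 60]] 23
212 [[553, -169, 67], [558, -156, 69], [557, -145, 65], [562, -133, 67], [558, -121, 60]] 23
214 [[550, -171, 57], [560, -157, 66], [564, -145, 66], [566, -133, 65], [561, -122, 56]] 20
216 [[557, -171, 59], [566, -158, 66], [570, -145, 67], [572, -134, 66], [566, -122, 56]] 17
218 [[562, -171, 59], [573, -158, 67], [575, -146, 67], [574, -134, 62], [572, -123, 57]] 10
220 [[567, -171, 58], [573, -159, 61], [578, -147, 64], [575, -135, 57], [578, -123, 57]] 0
222 [[575, -171, 61], [573, -160, 56], [577, -148, 57], [580, -136, 57], [582, -124, 56]] 0
303 [-0.00381498 -0.00423461  0.06661469] [ 0.5536383  -0.14565438  0.06661469]
```

```bash
cat > p.py <<'E'
from station import env,effector,viewer
from h import *
B=cl(-.066,.054,.0035)
env.movel(B,R(YAW+np.pi/2),rate=.06); s=env.sense(); print(s['t'],s['ee_pos']-B,s['wrist_force'])
effector.grasp(squeeze=45); env.pause(.3); s=env.sense(); print(s['t'],s['ee_pos']-B,s['wrist_force'],s['moment'],s['gripper_width'])
E
python3 p.py; python3 f.py 9 350,160,120,120 170,160,100,100
```

```text
27.6417 [ 3.60900229e-04 -5.57284743e-05  3.73942118e-04] [-0.40573571  0.01525501 -0.2844862 ]
28.9917 [-4.16828710e-05  6.62937444e-04  2.12886629e-05] [-1.42822605  5.16191298  1.79738462] [1.0323224  0.10176144 0.04106189] 0.023681756481287265
29.0917
```

View pics/v9.png

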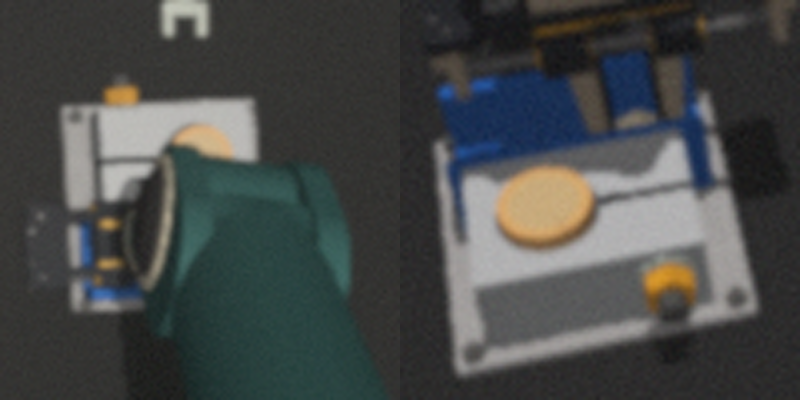

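```bash
python3 - <<'E'
from station import env,workorder
import numpy as np
for _ in range(3):
    env.pause(.15); s=env.sense(); print(round(s['t'],2),np.round(s['ee_pos'],4),round(s['gripper_width'],4),np.round(s['wrist_force'],1),np.abs(s['joint_velocities']).max().round(4))
workorder.finish_job()
E
```

```text
29.24 [ 0.4867 -0.0916  0.0035] 0.0237 [-0.2  5.4  1.6] 0.0019
29.39 [ 0.4866 -0.0916  0.0035] 0.0235 [-0.6  5.5  1.3] 0.0026
29.54 [ 0.4866 -0.0916  0.0035] 0.0235 [-0.9  4.7  1.7] 0.0039
the job is handed in; nothing more can be done
```

The round stone is in the clamp's seat and let go. The gripper is holding the hidden bolt head on two opposite flats, and I handed the job in at 29.5 s of the 42 s allowed.

**Stone:** I centred it with grasps along two directions at right angles, lowered it until it touched the bottom (2 N) and released it. Depth readings taken afterwards put it level to about 0.006 rad and about 8 mm proud of the block. Its centre is about 1 mm from the seat estimate.

**Bolt:** I set the grip to 45 N. The finger opening is 23.5 mm, against 24 mm across the flats. The arm is standing still (joint speeds below 0.004 rad/s), and about 5 N of sideways force remains on the wrist. I did not measure the bolt's angle or the contact force on its head directly.

**What went wrong:** My first two grasps closed above the stone. The fingertips sit about 24 mm higher than the reported TCP, which I found by touching the bench. I corrected for that in everything after. For the bolt I chose a height at which the grasp point stays within 20 mm of the head whichever tip position the judging uses.

**Other things:** One level check first gave a nonsensical tilt. The cause was a missing depth reading, and the result above leaves it out. I did not touch the square stone, tin, cap or spanner on purpose; I did not measure their positions again.

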